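Hold a vial over the base-code reader

ROBOT

A 6-joint arm with a two-finger parallel gripper is mounted at the origin on a cart in front of the work surface, level with it; the furniture and walls round the work are solid. World frame = base frame: x ahead of the robot, y to its left, z up, the work surface at z = 0. Lengths are in m, angles in rad, forces in N, time in s.
With the tool pointing down it reaches from about 0.35 to 0.975 m from the base axis. Payload 4.9 kg.
Tool frame: the origin (TCP) lies at the very end of the fingers, on their centre line; the grasp point (between the pads) lies ctrl.grip_point_offset behind it (ctrl.grip_point_offset is the distance from the TCP to the grasp point, in m); z points along the fingers, y is the direction in which the jaws open and shut (so a half turn about z gives the same grasp; the last joint's range is limited). The gripper opens to 85 mm and grips with 20 to 120 N. Pads are 22 mm wide; open, the fingers measure 114 mm over their backs; the gripper's body (76 mm by 85 mm) begins 54 mm behind the grasp point. The pads swing forward as they close: fully open they stand 13 mm farther back than shut.
Start: joints at [-1.45, 0.053, 1.613, -0, 1.476, -0.119], TCP at [0.148, -0.607, 0.231] pointing down, gripper open.
Joint ranges: [-3.01, 3.01], [-1.01, 2.22], [0.06, 2.58], [-1.02, 4.17], [0.09, 2.62], [-3.14, 3.14]. Speed limits (rad/s): [2.57, 2.57, 3.14, 3.14, 3.14, 3.14].

INTERFACE

Orientations are given as a rotation vector (axis times angle).
In Python, from station import ctrl gives the robot as it stands. The module is installed in compiled form; this text tells all that it offers.
- The arm moves only by the shell command python3 -m creep 'ROWS' [FORCE]. ROWS is JSON, a list of rows, each a list of 5 numbers: the closure in counts, from 0 (fully open) to 255 (shut), then the shift along the tool's x, y, z in mm, then the turn about the tool's z in rad. A call has 1 to 12 rows; each row is the pose to reach, as a shift and turn from the pose commanded when the call began, along the tool's axes at that moment; what a row does not reach only later rows make up. A row lasts 1/12 s, in which the tool goes at most 41.7 mm and 7.16 degrees, less where a joint would pass 70% of its speed; a pose out of reach is approached as far as the arm can. A call with a gripper value outside its range is refused whole. The fingers move at their own pace and stop on an object; FORCE is the grip in N (left out, the last holds). Time passes only in rows, so rows that repeat a pose let the fingers close. It gives the time, the measured TCP pose, the force and the opening at its end, in the units of the state.
- ctrl.get_obs(): the state, without advancing time (a new reading comes with each control period).
- ctrl.get_image(name): name is "scene" or "top" or "wrist"; returns the picture (400x640x3 uint8, red, green, blue); there is no depth.
- ctrl.calibration(name): a dict with "fx", "fy", "cx", "cy" (pixels), "k1" (the pictures are not rectified: a ray, as slopes to the right and down, at radius r is drawn at 1 + k1 r^2 times it, then the intrinsics apply), "R" (3x3) and "t" (3): a world point X has camera coordinates R X + t. Camera axes: x right, y down, z forward; pixel columns grow to the right and rows downward; lengths in m; the calibration is good to about 2 mm. A picture is of the moment at which its call begins: read the wrist's pose just before it. calibration takes no time and is no camera call; for the wrist camera it gives the pose at the moment of the call.
- ctrl.finish_job(): hands the job in, once; it reports no verdict.
Trained networks look in the newest picture that a camera, given by its name, has taken for a name from the list of things; names that differ only in an ending like _2 or _b are one class to them, and where a whole thing is asked for, a point or a joint stands for the part that bears it (a point fixed in the world has none). Each returns a list of dicts, best first, with "conf" (0 to 1); they miss things now and then, are a little off and sometimes report something else, mostly with a low value. They report only what shows in the picture. A call takes as long as a camera call. They do not tell look-alikes from the thing itself.
- ctrl.boxes_of(camera, label): "rect" ([left, top, width, height] in pixels, round what is visible of it).
- ctrl.outline_of(camera, label): "mask" (400x640 bool, what is visible of it) and "rect" ([left, top, width, height] in pixels, round what is visible of it).
The state is a dict: "t": time; "q": joint angles; "dq": joint speeds; "effort": joint torques, N m; "tool_pos": TCP position; "tool_rot": TCP orientation; "contact_force": force on the tool from outside, world axes, zero at the start; "wrist_torque": the same for the moment, N m; "opening": finger opening in m.
Only numpy, scipy, OpenCV 4.12 (cv2) and the standard library are available. Lean on these libraries where they do the work, as an engineer would, in place of code of your own. Each camera call takes 0.05 s, during which the arm holds its last target. There are 200 camera calls.

TASK

Wind the reader's handwheel clockwise by its crank knob until the window carriage rests against its end stop. Then pick up the tall slim vial, carry it upright over the row of vials in the holder, with its foot higher than their caps, and finish the program while still holding it, upright and motionless, centred over the round window with its foot about 10 mm above the window's rim. The vial must never touch the reader, and the other vials and the white funnel must be left standing where they are.

Things in the scene. Friction and masses are not known exactly. Their poses are not given: they have to be found in the camera images.
- reader: Fixed base-code reader, 110 x 250 mm base, 12 mm thick, on the worktop; origin under the base's centre, its own y runs along the slide, z up. A white gearbox (90 x 85 mm, top 51 mm up) at its +y end (left) carries the handwheel; a white stop block (90 x 22 mm, top 47 mm up) with a rubber bumper is at its -y end. The grey window carriage slides between them.
- carriage (a joint): Travel of the window carriage in m: 0 next to the gearbox, 0.060 against the bumper of the end stop (hard limit). It moves to the reader's own -y, 16 mm per radian of the wheel, geared to it; it stays where it is left.
- wheel (a joint): Angle of the handwheel in rad, growing clockwise seen from above, 0 to 3.75; axis vertical. At 0 the crank knob lies to the reader's own -x from the hub. At 3.75 the carriage is at its stop. Light friction: about 1 N at the crank knob turns it.
- hub (a point): Point on the handwheel's vertical axis, at the height of the middle of the crank knob (89 mm above the worktop). The wheel is a 92 mm wide steel wheel whose top is 67 to 69 mm up.
- crank (a point): Middle of the upright black crank knob: 16 mm thick round handle that revolves freely on its pin, from 68 to 110 mm above the worktop, 34 mm from the wheel's axis; it travels round with the wheel.
- window (a point): Centre of the round reading window at the level of its rim's top, 50 mm above the worktop, in the middle of the carriage (70 mm along the slide, 88 mm across); moves with the carriage. Black rim ring 54 mm outside, 42 mm inside.
- tall_vial_mid (a point): Centre (half-way up) of the tall slim vial with a snap cap, 104 mm tall, foot 52 mm below this point; body 28 mm in diameter up to 92 mm, cap 31 mm. Taller and slimmer than all other vials; it stands on the worktop to the right of the holder, on one of three places that it shares with the short vial and the white funnel. Its z axis points up along the vial. About 60 g.
- holder: Fixed grey block 200 x 56 x 30 mm with four wells in a row along its own x, between the tall vial and the reader; origin under its centre. The row vials stand in it, tops 96 mm above the worktop. (Beware: a tall fixed analyser, over 0.3 m high, stands on the right half of the worktop, from about 0.55 m ahead of the robot.)
- row_vial_1: White snap-cap vial 1 of the row in the holder (counted along the holder's x), 90 mm tall, cap 34 mm wide, foot sunk in a well; origin at its foot's centre, 6 mm above the worktop. Leave it alone.
- row_vial_2: White snap-cap vial 2 of the row in the holder (counted along the holder's x), 90 mm tall, cap 34 mm wide, foot sunk in a well; origin at its foot's centre, 6 mm above the worktop. Leave it alone.
- row_vial_3: White snap-cap vial 3 of the row in the holder (counted along the holder's x), 90 mm tall, cap 34 mm wide, foot sunk in a well; origin at its foot's centre, 6 mm above the worktop. Leave it alone.
- row_vial_4: White snap-cap vial 4 of the row in the holder (counted along the holder's x), 90 mm tall, cap 34 mm wide, foot sunk in a well; origin at its foot's centre, 6 mm above the worktop. Leave it alone.
- short_vial: White snap-cap vial standing alone, 90 mm tall, cap 34 mm wide, origin at its foot's centre. Leave it standing where it is.
- funnel: White moulded funnel adapter standing on its wide end, 45 mm wide and tall, origin at its foot's centre. Leave it standing where it is.
There are look-alikes about, which are no part of the job. What is shaped like the part that bears tall_vial_mid but blue is not meant.

How it is judged:
On the way, in this order (a step that is already met when the one before it is completed fails the run):
1. the carriage is wound against its end stop, with the gripper at the crank knob (value of joint carriage above 0.0585 m and distance between the grasp point and crank below 0.05 m), for 0.1 s.
2. the tall vial passes over the row of vials, its foot higher than their caps (height (world z) of tall_vial_mid above 0.15 m and y of tall_vial_mid in the frame of holder between -0.035 and 0.035 m and angle between tall_vial_mid's own z axis and vertical below 0.35 rad), for 0.04 s.
At the end, for the whole second after the job is handed in: The carriage is within 1.5 mm of its end stop; the tall vial is held by the fingers, still and upright (within 0.12 rad), its axis within 7 mm of the window's centre, its foot 2 to 20 mm above the window's rim, touching nothing but the fingers (value of joint carriage above 0.0585 m and horizontal distance between tall_vial_mid and window below 0.007 m and z of tall_vial_mid in the frame of window between 0.054 and 0.072 m and angle between tall_vial_mid's own z axis and vertical below 0.12 rad and linear speed of tall_vial below 0.02 m/s and contact force between the fingers and tall_vial above 0.5 N and contact force between tall_vial and reader below 0.05 N); the arm keeps its last pose, push and grip.
It fails at once if the tall vial touches the reader (contact force between tall_vial and reader above 0.3 N).
It fails at once if a vial of the row is pulled out or knocked (distance of any of row_vial_1, row_vial_2, row_vial_3, row_vial_4 from where it was at the start of the episode above 0.02 m or angle between any of row_vial_1, row_vial_2, row_vial_3, row_vial_4's own z axis and vertical above 0.3 rad).
It fails at once if the short vial or the white funnel is shifted or knocked over (distance of any of short_vial, funnel from where it was at the start of the episode above 0.03 m or angle between any of short_vial, funnel's own z axis and vertical above 0.4 rad).
It also fails if it takes over 58 s, if anything falls off the work surface, if the arm or the gripper's body presses on something with over 40 N, if the wrist force passes 120 N, or if a joint passes its speed limit or range.

## Working session

There is one attempt and no reset: what is moved stays moved. The work goes in short steps, Python scripts to look and compute and a shell command to move; the robot and the scene stay as the last step left them, time stands still between calls to the robot, and variables do not carry over. Pictures are saved under pics/ and viewed, about 8 in all and at most 12, crops included, and the job is handed in when it is done.

```bash
mkdir -p pics; python3 - <<'E'
from station import ctrl
import cv2,numpy as np
for n in("scene","top"):
    im=ctrl.get_image(n);cv2.imwrite(f"pics/{n}0.png",im[:,:,::-1])
    c=ctrl.calibration(n);print(n,{k:np.round(v,3).tolist() for k,v in c.items()})
o=ctrl.get_obs();print(o,ctrl.grip_point_offset)
E
```

```text
scene {'fx': 370.508, 'fy': 370.508, 'cx': 315.133, 'cy': 198.818, 'k1': -0.005, 'R': [[0.485, -0.874, -0.007], [-0.396, -0.212, -0.894], [0.78, 0.436, -0.449]], 't': [-0.18, 0.282, 0.632]}
top {'fx': 382.739, 'fy': 382.739, 'cx': 316.235, 'cy': 204.982, 'k1': 0.021, 'R': [[-0.139, -0.99, -0.004], [-0.968, 0.136, -0.21], [0.208, -0.026, -0.978]], 't': [0.134, 0.498, 0.827]}
{'t': 0.1, 'q': array([-1.45001627e+00,  5.33244843e-02,  1.61413371e+00, -1.56395718e-05,
        1.47603518e+00, -1.19005928e-01]), 'dq': array([ 4.68847106e-04, -2.08571279e-04, -3.93586372e-03, -7.86662601e-05,
        6.89465122e-04,  2.72253434e-04]), 'effort': array([ 3.57088447e-04, -3.94901562e+01, -3.71364212e+01, -1.29063028e-04,
        3.90363872e-03,  5.31376074e-06]), 'tool_pos': array([ 0.14835832, -0.6065559 ,  0.23017884]), 'tool_rot': array([-3.11715320e+00, -3.75528231e-01,  2.70862119e-05]), 'contact_force': array([0.65474022, 0.00673561, 0.12426071]), 'wrist_torque': array([-0.01220884, -0.02075124, -0.04220533]), 'opening': 0.08545812672243089} 0.0187
```

View pics/scene0.png

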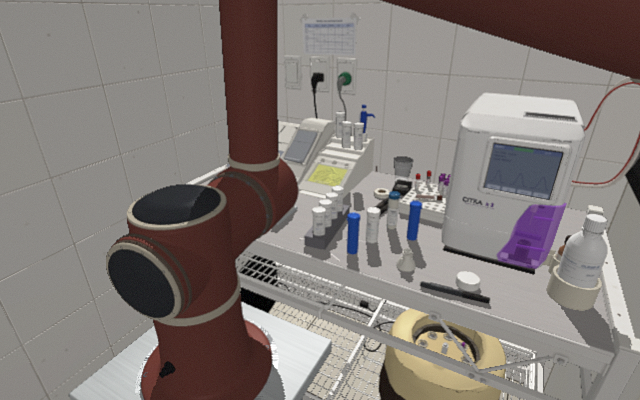

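View pics/top0.png

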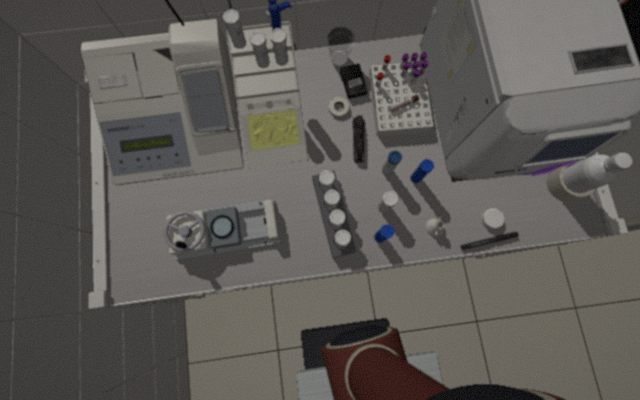

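Top view: the reader is at (222,228), the handwheel hub near (185,231), the holder at (334,214), and the funnel near (434,227). Candidates for the tall vial: blue at (384,233), blue at (423,171), white-capped at (390,200), dark-capped clear at (394,160). I'll enlarge these.

```bash
cat > h.py <<'E'
from station import ctrl
import cv2,numpy as np
def ray(c,p):
    d=np.array([(p[0]-c['cx'])/c['fx'],(p[1]-c['cy'])/c['fy']]);s=d.copy()
    for _ in range(10): s=d/(1+c['k1']*(s@s))
    R=np.array(c['R']);t=np.array(c['t'])
    return -R.T@t, R.T@np.array([*s,1])
def at(c,p,z):
    o,d=ray(c,p);return o+d*(z-o[2])/d[2]
def proj(c,X):
    x=np.array(c['R'])@np.array(X)+np.array(c['t']);s=x[:2]/x[2];s=s*(1+c['k1']*(s@s))
    return np.array([c['fx']*s[0]+c['cx'],c['fy']*s[1]+c['cy']])
E
python3 - <<'E'
from h import *
a=cv2.imread("pics/scene0.png")[165:285,300:440];b=cv2.imread("pics/top0.png")
b1=b[140:260,300:450];b2=b[195:265,155:285]
f=lambda x,k:cv2.resize(x,None,fx=k,fy=k,interpolation=cv2.INTER_CUBIC)
A=f(a,2.5);B=f(b1,2.5);C=f(b2,3.8);B=np.clip(B*1.6,0,255);C=np.clip(C*1.6,0,255)
W=np.zeros((300+C.shape[0],A.shape[1]+B.shape[1],3));W[:300,:A.shape[1]]=A;W[:300,A.shape[1]:]=B;W[300:,:C.shape[1]]=C
cv2.imwrite("pics/crop1.png",W)
ct=ctrl.calibration("top");cs=ctrl.calibration("scene")
for l in["tall_vial_mid","short_vial","funnel","row_vial_1","window","crank","wheel","hub","carriage","reader","holder"]:
  for cam,c in(("top",ct),("scene",cs)):
    try:
      for r in ctrl.outline_of(cam,l)[:6]:
        m=r['mask'];ys,xs=np.nonzero(m);print(l,cam,round(r['conf'],2),r['rect'],np.round([xs.mean(),ys.mean()],1))
    except Exception as e: print(l,cam,e)
E
```

```text
tall_vial_mid top 0.75 [372.4, 225.3, 23.0, 15.9] [383.7 233.3]
tall_vial_mid top 0.71 [383.4, 152.1, 17.6, 23.1] [391.8 161.9]
tall_vial_mid top 0.59 [411.5, 158.4, 21.3, 27.5] [422.3 169.8]
tall_vial_mid scene 0.98 [344.4, 212.8, 13.6, 39.9] [353.  232.5]
tall_vial_mid scene 0.62 [386.0, 189.7, 16.6, 37.0] [392.7 208.8]
tall_vial_mid scene 0.61 [407.5, 199.5, 14.3, 41.2] [413.9 219.3]
short_vial top 0.7 [378.9, 192.3, 19.9, 20.9] [387.8 200.9]
short_vial top 0.32 [322.1, 168.0, 15.2, 22.6] [326.6 179.9]
short_vial scene 0.93 [365.3, 203.3, 15.1, 39.4] [372.5 223.4]
funnel top 0.77 [425.7, 216.6, 15.5, 22.6] [434.6 227. ]
funnel top 0.62 [319.8, 168.8, 14.8, 23.3] [326.6 180.1]
funnel top 0.38 [381.5, 151.0, 20.8, 25.1] [391.4 162. ]
funnel top 0.33 [332.4, 230.4, 18.8, 16.9] [341.9 238.6]
funnel top 0.17 [326.9, 185.2, 11.2, 26.8] [331.8 198.9]
funnel scene 0.8 [392.7, 246.9, 25.3, 25.9] [406.1 260.6]
row_vial_1 top 0.69 [162.5, 202.1, 116.5, 59.5] [221.8 229.4]
row_vial_1 top 0.61 [330.0, 208.1, 14.6, 20.3] [336.8 218.7]
row_vial_1 top 0.53 [336.4, 224.8, 14.1, 21.5] [341.9 237.9]
[... 476 characters left out ...]
238.2]
crank scene 0.41 [394.1, 246.3, 21.3, 21.1] [406.3 260.7]
wheel top 0.65 [162.3, 206.4, 46.3, 44.8] [183.9 231.7]
hub top 0.61 [166.1, 206.6, 40.3, 46.9] [184.5 232.2]
hub scene 0.29 [304.5, 202.8, 44.8, 47.7] [326.5 231.1]
carriage top 0.6 [206.5, 207.1, 34.4, 40.9] [223.7 227.1]
carriage scene 0.59 [321.3, 197.0, 10.7, 29.0] [327.6 210. ]
reader top 0.83 [163.6, 201.6, 120.2, 59.7] [222.3 229.4]
reader scene 0.64 [384.9, 189.5, 18.3, 37.8] [392.8 209.4]
holder top 0.96 [312.1, 175.0, 43.9, 82.8] [332.7 219.8]
holder scene 0.86 [302.5, 203.4, 48.7, 47.7] [327.9 230.4][ WARN:0@0.100] global loadsave.cpp:1063 imwrite_ Unsupported depth image for selected encoder is fallbacked to CV_8U.
```

View pics/crop1.png

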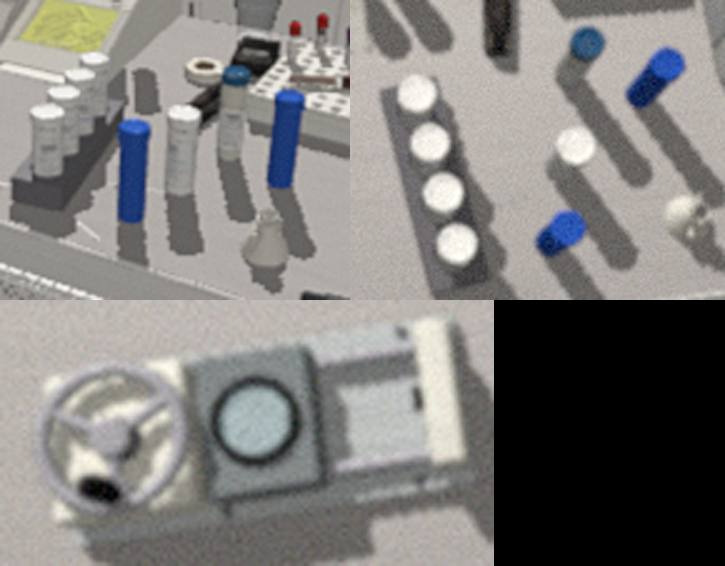

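The teal cap on a clear-white tall body, at top (395,157) / scene (393,208), is the tall vial. Both all-blue ones (scene 354,232 and 414,220) are look-alikes, and the white-capped one at (373,225) is the short vial. Now the positions.

```bash
python3 - <<'E'
from h import *
ct=ctrl.calibration("top");cs=ctrl.calibration("scene")
P=lambda n,p,z,c=ct:print(n,np.round(at(c,p,z),4))
P("hub",(184.7,231),.068);P("knobtop",(180.8,244.7),.110);P("window",(221.8,226.8),.05)
P("tallcap",(395.2,157.2),.104)
P("gearbox l",(168,215),.051);
C=lambda x,y:(155+x/3.8,195+(y-300)/3.8)
for n,p,z in[("stop far R",(453,318),.047),("stop near R",(466,457),.047),("gb far L",(46,380),.051),("gb near L",(56,520),.051),("carr farL",(190,352),.047),("carr nearL",(208,500),.047)]:P(n,C(*p),z)
for x,y in[(416,94),(430,143),(443,193),(457,244)]:P("row",(300+(x-350)/2.5,140+y/2.5),.096)
P("short",(390,198.4),.09);P("funneltop",(434,225),.045);P("blue",(300+220/2.5,140+228/2.5),.104);P("blue2",(300+317/2.5,140+64/2.5),.104)
P("scene tall foot",(300+230/2.5,165+158/2.5),.0,cs);P("scene tall cap",(300+237/2.5,165+72/2.5),.104,cs)
P("short foot",(300+181/2.5,165+191/2.5),0,cs)
o=ctrl.get_obs();import scipy.spatial.transform as T
print(T.Rotation.from_rotvec(o['tool_rot']).as_matrix().round(3))
E
```

```text
hub [0.4905 0.3615 0.068 ]
knobtop [0.4546 0.3578 0.11  ]
window [0.4918 0.2833 0.05  ]
tallcap [ 0.5836 -0.1237  0.104 ]
gearbox l [0.536  0.4023 0.051 ]
stop far R [0.5387 0.1581 0.047 ]
stop near R [0.4528 0.1602 0.047 ]
gb far L [0.5338 0.4044 0.051 ]
gb near L [0.449  0.4034 0.051 ]
carr farL [0.5399 0.3186 0.047 ]
carr nearL [0.4487 0.315  0.047 ]
row [0.5607 0.0335 0.096 ]
row [0.5148 0.0278 0.096 ]
row [0.4692 0.0232 0.096 ]
row [0.4236 0.018  0.096 ]
short [ 0.4957 -0.0988  0.09  ]
funneltop [ 0.4293 -0.1971  0.045 ]
blue [ 0.4229 -0.0786  0.104 ]
blue2 [ 0.5546 -0.189   0.104 ]
scene tall foot [ 0.5756 -0.1301  0.    ]
scene tall cap [ 0.5783 -0.1276  0.104 ]
short foot [ 0.4877 -0.1066  0.    ]
[[ 0.971  0.237 -0.   ]
 [ 0.237 -0.971  0.   ]
 [-0.    -0.    -1.   ]]
```

```bash
python3 -m creep '[[0,349,-282,0,0.24],[0,349,-282,0,0.24],[0,349,-282,0,0.24],[0,349,-282,0,0.24],[0,349,-282,0,0.24],[0,349,-282,0,0.24],[0,349,-282,0,0.24],[0,349,-282,0,0.24],[0,349,-282,0,0.24],[0,349,-282,0,0.24],[0,349,-282,0,0.24],[0,349,-282,0,0.24]]' 20; python3 - <<'E'
from h import *
ct=ctrl.calibration("top")
for n,p,z in[("rack corner nearL",(380,142),.05),("rack nearR",(435,133),.05),("rack farL",(373,66),.05),("analyser nearL base",(447,172),0),("an farL",(420,60),.1),("pen",(358,160),.02)]:print(n,at(ct,p,z).round(3))
E
```

```text
t: 2.2
tool_pos: [0.423, -0.2461, 0.2316]
tool_rot: [-3.14, -0.01, -0.003]
contact_force: [0.2, -0.0, -0.3]
opening: 0.0853
rack corner nearL [ 0.643 -0.109  0.05 ]
rack nearR [ 0.647 -0.243  0.05 ]
rack farL [ 0.843 -0.126  0.05 ]
analyser nearL base [ 0.56 -0.27  0.  ]
an farL [ 0.813 -0.225  0.1  ]
pen [ 0.616 -0.054  0.02 ]
```

```bash
python3 -m creep '[[0,20,-500,0,0],[0,20,-500,0,0],[0,20,-500,0,0],[0,20,-500,0,0],[0,20,-500,0,0],[0,20,-500,0,0],[0,20,-500,0,0],[0,20,-500,0,0],[0,20,-500,0,0],[0,20,-500,0,0],[0,20,-500,0,0],[0,20,-500,0,0]]' && python3 -m creep '[[0,13,-107,30,0],[0,13,-107,30,0],[0,13,-107,30,0],[0,13,-107,30,0],[0,13,-107,30,0]]'
python3 - <<'E'
from h import *
c=ctrl.calibration("wrist");im=ctrl.get_image("wrist");cv2.imwrite("pics/w1.png",im[:,:,::-1])
np.savez("w1.npz",**{k:np.array(v) for k,v in c.items()})
print(c['R'],c['t']);o=ctrl.get_obs();print(o['tool_pos'],o['q'])
for X in[(.4546,.358,.11),(.4905,.3615,.068),(.4918,.2833,.05)]:print(proj(c,X))
for l in("crank","wheel","window","carriage"):
  for r in ctrl.outline_of("wrist",l)[:2]:
    ys,xs=np.nonzero(r['mask']);print(l,round(r['conf'],2),r['rect'],xs.mean(),ys.mean())
E
```

```text
t: 3.2
tool_pos: [0.4404, 0.2512, 0.2316]
tool_rot: [-3.142, 0.0, -0.002]
contact_force: [1.4, 0.5, 0.3]
opening: 0.0858
t: 3.62
tool_pos: [0.4532, 0.3569, 0.2002]
tool_rot: [3.14, 0.003, -0.003]
contact_force: [-0.2, 0.7, -0.2]
opening: 0.0854
[[ 0.00293686 -0.99999427  0.00168391]
 [-0.96366682 -0.0023804   0.26709659]
 [-0.26709106 -0.00240716 -0.96366829]] [0.35459249 0.41093242 0.47098423]
[0.45357333 0.35608108 0.20093408] [ 5.36812959e-01 -4.04799490e-02  1.75762505e+00 -5.84244202e-04
  1.42549891e+00  2.10734239e+00]
[314.38052304 198.96321991]
[310.43332311 142.64037591]
[400.70812339 139.20912605]
crank 0.66 [255.3, 82.6, 110.2, 119.1] 307.7216692189893 140.71228943338437
crank 0.33 [357.1, 83.1, 82.9, 101.4] 398.7194363336296 133.45359908594642
wheel 0.68 [252.7, 83.9, 111.7, 119.7] 307.98336314847944 140.5304114490161
window 0.74 [357.3, 81.0, 84.0, 105.2] 398.58964694057045 133.74934036939314
window 0.45 [254.5, 81.0, 107.4, 121.8] 308.12225548902194 140.33549567531603
carriage 0.96 [358.2, 83.6, 84.3, 103.6] 398.5319574734209 133.6735459662289
```

View pics/w1.png

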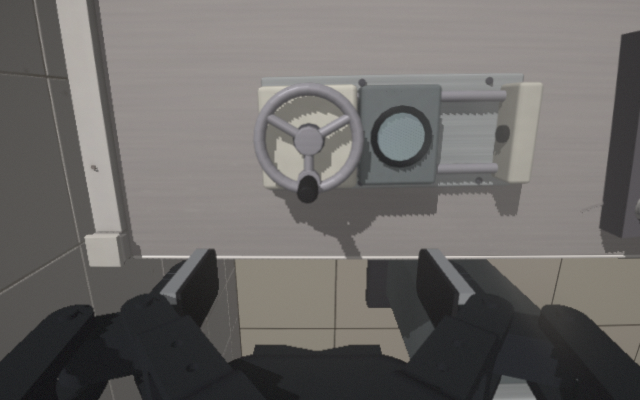

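Wheel rim centre is at about (308.5,139), the knob spans (308,178–199), window centre is (401,136), and the stop block is at (525,132).

```bash
python3 - <<'E'
from h import *
c={k:v for k,v in np.load("w1.npz").items()}
im=cv2.imread("pics/w1.png");d=(im[160:210,290:330].max(2)<45)
ys,xs=np.nonzero(d);print("dark",290+xs.min(),290+xs.max(),160+ys.min(),160+ys.max(),290+xs.mean(),160+ys.mean())
print("cam",ray(c,(320,200))[0])
print("hub",at(c,(308.5,139),.068),"knobmid",at(c,(290+xs.mean(),160+ys.mean()),.089),"win",at(c,(401,136),.05))
print("stop corners",[at(c,p,.047).round(4) for p in((541,84),(531,182))],"base",[at(c,p,.012).round(4) for p in((262,77),(523,73))])
E
```

```text
dark 298 317 177 201 310.3393939393939 189.12121212121212
cam [0.52075622 0.35670237 0.34351682]
hub [0.49344516 0.36306842 0.068     ] knobmid [0.45664857 0.36128636 0.089     ] win [0.49456352 0.28323084 0.05      ]
stop corners [array([0.5393, 0.1648, 0.047 ]), array([0.4534, 0.1592, 0.047 ])] base [array([0.5455, 0.4078, 0.012 ]), array([0.5511, 0.1614, 0.012 ])]
```

```bash
python3 -m creep '[[0,5,-5,60,0],[0,5,-5,124,0],[0,5,-5,124,0],[0,5,-5,124,0],[0,5,-5,124,0],[0,5,-5,124,0],[120,5,-5,124,0],[120,5,-5,124,0],[120,5,-5,124,0],[120,5,-5,124,0]]' 20 && python3 -m creep '[[255,0,0,0,0],[255,0,0,0,0],[255,0,0,0,0],[255,0,0,0,0],[255,0,0,0,0],[255,0,0,0,0],[255,0,0,0,0],[255,0,0,0,0]]' 20
```

```text
t: 4.7
tool_pos: [0.4595, 0.3619, 0.0792]
tool_rot: [-3.14, 0.0, -0.004]
contact_force: [-0.0, -1.0, -1.6]
opening: 0.0455
t: 5.37
tool_pos: [0.4588, 0.3631, 0.078]
tool_rot: [-3.138, 0.0, -0.002]
contact_force: [0.1, 5.4, 0.3]
opening: 0.0153
```

```bash
python3 -m creep '[[255,0.4,-7,0,0],[255,1.8,-13,0,0],[255,4.2,-18.4,0,0],[255,7.5,-23.3,0,0],[255,11.6,-27.6,0,0],[255,11.6,-27.6,0,0]]' 20
```

```text
t: 5.87
tool_pos: [0.4713, 0.3904, 0.0779]
tool_rot: [-3.14, -0.0, -0.003]
contact_force: [0.5, 0.7, 3.3]
opening: 0.0152
```

```bash
python3 -m creep '[[255,4.7,-3.5,0,0],[255,10,-6.2,0,0],[255,15.7,-7.8,0,0],[255,21.6,-8.5,0,0],[255,27.5,-8.1,0,0],[255,33.3,-6.7,0,0],[255,38.7,-4.3,0,0],[255,43.6,-1,0,0],[255,47.9,3.1,0,0],[255,47.9,3.1,0,0]]'
```

```text
t: 6.7
tool_pos: [0.5192, 0.3855, 0.0779]
tool_rot: [3.142, -0.001, 0.002]
contact_force: [-0.1, -1.5, 5.3]
opening: 0.0147
```

```bash
python3 -m creep '[[255,3.5,4.8,0,0],[255,6.2,10.1,0,0],[255,7.8,15.8,0,0],[255,8.5,21.7,0,0],[255,8.1,27.6,0,0],[255,6.7,33.3,0,0],[255,4.3,38.7,0,0],[255,2.8,41.2,0,0],[255,1.3,43.4,0,0],[255,1.3,43.4,0,0],[255,1.3,43.4,0,0]]'
```

```text
t: 7.62
tool_pos: [0.521, 0.3449, 0.0779]
tool_rot: [-3.135, 0.001, -0.008]
contact_force: [4.4, 9.9, -0.8]
opening: 0.015
```

```bash
python3 -m creep '[[255,-1,2,0,0],[255,-1,2,0,0],[255,-1,2,0,0],[255,-1,2,0,0]]' && python3 -m creep '[[0,0,0,0,0],[0,0,0,0,0],[0,0,0,0,0],[0,0,0,0,0],[0,0,0,0,0],[0,0,0,-60,0],[0,0,0,-140,0],[0,-30,0,-140,0],[0,-30,0,-140,0],[0,-30,0,-140,0]]'
python3 - <<'E'
from h import *
c=ctrl.calibration("wrist");im=ctrl.get_image("wrist");cv2.imwrite("pics/w2.png",im[:,:,::-1])
np.savez("w2.npz",**{k:np.array(v) for k,v in c.items()})
im=ctrl.get_image("top")
print(ctrl.get_obs()['tool_pos'])
for cam in("wrist","top"):
  for r in ctrl.outline_of(cam,"window")[:2]:
    print(cam,round(r['conf'],2),r['rect'])
cv2.imwrite("pics/top2.png",im[:,:,::-1])
E
```

```text
t: 7.95
tool_pos: [0.5209, 0.3448, 0.078]
tool_rot: [-3.131, 0.001, -0.013]
contact_force: [8.7, 16.3, -3.9]
opening: 0.0149
t: 8.78
tool_pos: [0.4899, 0.3419, 0.2248]
tool_rot: [-3.136, -0.001, -0.015]
contact_force: [0.5, 0.4, 1.5]
opening: 0.0854
[0.4886942  0.34048793 0.21850764]
wrist 0.62 [342.0, 125.2, 132.7, 90.3]
top 0.7 [207.1, 203.4, 62.5, 42.1]
```

View pics/w2.png

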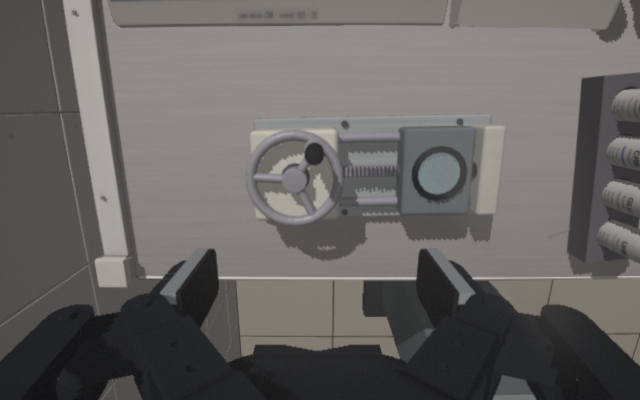

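The carriage is against the bumper. The window is at about (440,174) and the knob at (314,153). I'll measure the window by fitting its ring.

```bash
python3 - <<'E'
from h import *
c=dict(np.load("w2.npz").items())
def ring(f,c,x0,y0,x1,y1,T):
    im=cv2.imread(f)[y0:y1,x0:x1].max(2)
    m=(im<T).astype(np.uint8)
    n,L,s,_=cv2.connectedComponentsWithStats(m);k=1+np.argmax(s[1:,4])
    cs,_=cv2.findContours((L==k).astype(np.uint8),0,1);ct=max(cs,key=len)
    h=cv2.convexHull(ct);e=cv2.fitEllipse(h);p=(e[0][0]+x0,e[0][1]+y0)
    print(f,s[k],p,e[1],at(c,p,.05).round(4))
ring("pics/w2.png",c,408,140,472,208,50)
ring("pics/w1.png",dict(np.load("w1.npz").items()),368,98,436,175,50)
ct=ctrl.calibration("top")
ring("pics/top2.png",ct,225,205,268,248,45);ring("pics/top0.png",ct,206,208,238,246,40)
a=cv2.imread("pics/w2.png")
print("stop corners",[at(c,p,.047).round(4) for p in((503,126),(495,213))])
E
```

```text
pics/w2.png [  5  25  28  35 201] (429.5614643096924, 179.42846298217773) (32.19004440307617, 42.17778396606445) [0.4894 0.2328 0.05  ]
pics/w1.png [  4  25  41  44 305] (395.0308303833008, 142.89278411865234) (43.51094436645508, 52.27888488769531) [0.4886 0.2881 0.05  ]
pics/top2.png [17  8 18 21 49] (248.2492618560791, 222.32421112060547) (21.576030731201172, 21.904098510742188) [0.4937 0.2227 0.05  ]
pics/top0.png [ 7 11 21 20 49] (222.4937229156494, 227.36941719055176) (20.185035705566406, 21.918107986450195) [0.4903 0.2819 0.05  ]
stop corners [array([0.5408, 0.166 , 0.047 ]), array([0.4544, 0.162 , 0.047 ])]
```

```bash
python3 - <<'E'
from h import *
def disc(f,c,x,y,r):
    im=cv2.imread(f).astype(int);lum=cv2.GaussianBlur(im.sum(2).astype(np.float32),(3,3),0)
    g=lum[y-2:y+3,x-2:x+3].mean();
    m=((lum>0.8*g)).astype(np.uint8);M=np.zeros_like(m);cv2.circle(M,(x,y),r,1,-1);m*=M
    n,L=cv2.connectedComponents(m);k=(L==L[y,x]).astype(np.uint8)
    ct=max(cv2.findContours(k,0,1)[0],key=len);e=cv2.fitEllipse(cv2.convexHull(ct))
    print(f,k.sum(),np.round(e[0],1),np.round(e[1],1),at(c,e[0],.048).round(4))
disc("pics/w2.png",dict(np.load("w2.npz").items()),439,175,24)
disc("pics/w1.png",dict(np.load("w1.npz").items()),401,136,27)
ct=ctrl.calibration("top");disc("pics/top2.png",ct,250,224,13);disc("pics/top0.png",ct,222,227,13)
a=cv2.imread("pics/w2.png")[120:225,380:520];b=cv2.imread("pics/top2.png")[195:255,205:285]
b=np.clip(b*1.5,0,255).astype(np.uint8)
cv2.imwrite("pics/c3.png",np.hstack([cv2.resize(a,(560,420),interpolation=2),cv2.resize(b[:, :],(240,180*1),interpolation=2) if 0 else cv2.copyMakeBorder(cv2.resize(b,(240,180)),0,240,0,0,0)]))
E
```

```text
pics/w2.png 1313 [438.9 173. ] [38.5 42.7] [0.4954 0.2235 0.048 ]
pics/w1.png 1685 [400.8 136.4] [44.5 47.9] [0.4941 0.2829 0.048 ]
pics/top2.png 213 [247.6 222.3] [15.8 16.6] [0.4944 0.2245 0.048 ]
pics/top0.png 216 [221.6 226.4] [15.6 17.2] [0.4932 0.2841 0.048 ]
```

```bash
python3 -m creep '[[0,71,430,-10,-0.35],[0,71,430,-10,-0.35],[0,71,430,-10,-0.35],[0,71,430,-10,-0.35],[0,71,430,-10,-0.35],[0,71,430,-10,-0.35],[0,71,430,-10,-0.35],[0,71,430,-10,-0.35],[0,71,430,-10,-0.35],[0,71,430,-10,-0.35],[0,71,430,-10,-0.35],[0,71,430,-10,-0.35]]'
python3 - <<'E'
from h import *
im=ctrl.get_image("top")[:,:,::-1][0:260,250:]
im=np.clip(im*1.4,0,255).astype(np.uint8)
ctrl.get_image("scene");o=ctrl.get_obs()
c=ctrl.calibration("wrist");w=ctrl.get_image("wrist")[:,:,::-1];cv2.imwrite("pics/w4.png",w)
np.savez("w4.npz",**{k:np.array(v) for k,v in c.items()})
print(o['tool_pos'],o['tool_rot'],o['q'],o['contact_force'])
print(proj(c,(.581,-.126,.104)),proj(c,(.581,-.126,0)))
for r in ctrl.outline_of("wrist","tall_vial_mid")[:4]: print(round(r['conf'],2),r['rect'])
W=np.zeros((600,800,3),np.uint8);W[:260,:390]=im;W[:250,400:]=cv2.resize(ctrl.get_image("scene")[:,:,::-1],(400,250));W[260:,:544]=cv2.resize(w,(544,340))
cv2.imwrite("pics/m4.png",W)
E
```

```text
t: 9.98
tool_pos: [0.5588, -0.0944, 0.2246]
tool_rot: [-3.095, -0.537, 0.006]
contact_force: [0.2, -0.4, 0.3]
opening: 0.0856
[ 0.55848542 -0.0904462   0.22484267] [-3.0920902  -0.54230966  0.00577781] [-2.92284814e-01 -8.11380279e-02  1.75620071e+00  4.03749751e-04
  1.47085209e+00  9.31229813e-01] [-0.16172459  0.44014921 -0.06805049]
[367.67586056 179.09163755] [354.20961964 158.67535956]
0.85 [389.6, 191.6, 59.0, 56.4]
0.57 [338.8, 144.7, 51.5, 47.0]
0.56 [235.8, 255.9, 44.4, 76.0]
```

View pics/m4.png

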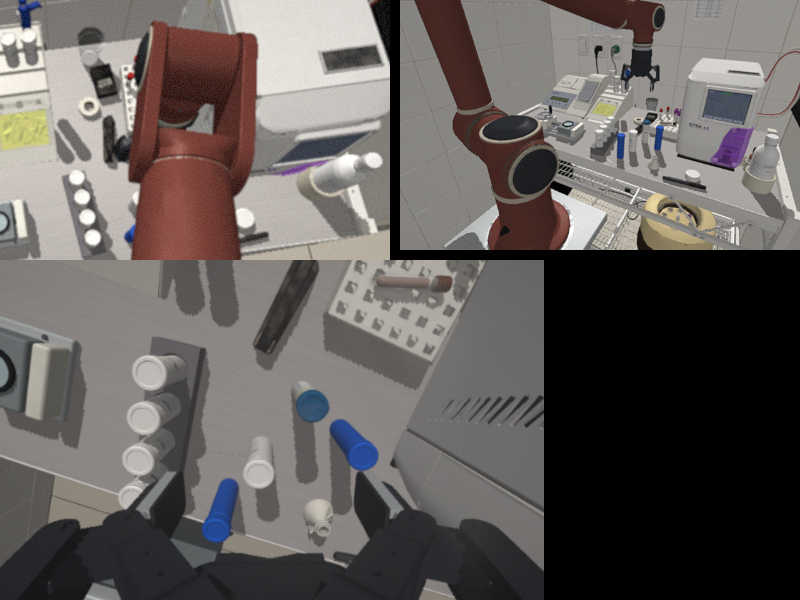

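The teal-capped tall vial is at wrist picture (368,171), with the blue look-alike at its right (≈(418,215)). The wrist fork is well above and left of the analyser.

```bash
python3 - <<'E'
from h import *
c=dict(np.load("w4.npz").items())
im=cv2.imread("pics/w4.png");h=cv2.cvtColor(im,cv2.COLOR_BGR2HSV)
print(h[170,368],im[170,368],h[225,425],im[225,425])
m=((h[:,:,0]>95)&(h[:,:,0]<112)&(h[:,:,1]>90)).astype(np.uint8)
M=np.zeros_like(m);M[130:200,340:393]=1;m*=M
n,L,s,ce=cv2.connectedComponentsWithStats(m);k=1+np.argmax(s[1:,4]);print(s[k],ce[k])
e=cv2.fitEllipse(cv2.convexHull(max(cv2.findContours((L==k).astype(np.uint8),0,1)[0],key=len)));print(e)
print(at(c,(368,170.6),.104),at(c,e[0],.104),at(c,e[0],.1))
# pixel radius for a 31 mm cap
p=at(c,e[0],.104);print(proj(c,p+[.0155,0,0]),proj(c,p-[.0155,0,0]),proj(c,p+[0,.0155,0]),proj(c,p-[0,.0155,0]))
E
```

```text
[106 121 110] [110  82  58] [111 190 153] [153  74  39]
[ 349  153   38   37 1087] [367.17111316 171.28886845]
((367.2052307128906, 171.33871459960938), (36.65176010131836, 37.416996002197266), 113.75809478759766)
[ 0.58752988 -0.12360847  0.104     ] [ 0.58675475 -0.1232378   0.104     ] [ 0.58621573 -0.12407042  0.1       ]
[374.62328671 153.20453695] [359.98410211 188.97144624] [349.19090656 164.78474235] [385.00996457 177.82533959]
```

```bash
python3 -m creep '[[0,13,41,30,0],[0,13,41,60,0],[0,13,41,60,0],[0,13,41,60,0],[0,13,41,60,0],[0,13,41,60,0],[0,13,41,60,0]]'
python3 - <<'E'
from h import *
for _ in range(2):
    o=ctrl.get_obs();c=ctrl.calibration("wrist");w=ctrl.get_image("wrist")[:,:,::-1]
cv2.imwrite("pics/w5.png",w)
h=cv2.cvtColor(np.ascontiguousarray(w),cv2.COLOR_BGR2HSV)
m=((h[:,:,0]>95)&(h[:,:,0]<110)&(h[:,:,1]>80)&(h[:,:,1]<165)).astype(np.uint8)
n,L,s,ce=cv2.connectedComponentsWithStats(m)
T=o['tool_pos'];print(T,o['tool_rot'],ctrl.get_obs()['tool_pos'])
for k in np.argsort(-s[1:,4])[:3]+1:
  e=cv2.fitEllipse(cv2.convexHull(max(cv2.findContours((L==k).astype(np.uint8),0,1)[0],key=len)))
  p=at(c,e[0],.103);q=[proj(c,p+d) for d in np.array([[.0155,0,0],[-.0155,0,0]])]
  print(s[k],e,p,np.linalg.norm(q[0]-q[1]),proj(c,[*T[:2],.104]))
  d=p-T;a=2*np.arctan2(-o['tool_rot'][1],-o['tool_rot'][0]);print("a",a,"tool dx,dy mm",1e3*(np.cos(a)*d[0]+np.sin(a)*d[1]),1e3*(np.sin(a)*d[0]-np.cos(a)*d[1]))
E
```

```text
t: 10.82
tool_pos: [0.5866, -0.1232, 0.1699]
tool_rot: [3.092, 0.548, 0.005]
contact_force: [0.5, 0.2, -0.1]
opening: 0.0856
[ 0.58642305 -0.1233018   0.16960517] [3.09182115 0.5478232  0.00488116] [ 0.58628067 -0.12342613  0.16928118]
[ 295  188   47   46 1644] ((317.4192199707031, 210.448974609375), (45.61087417602539, 46.25498962402344), 123.19911193847656) [ 0.5871166  -0.12418702  0.103     ] 45.29369025796002 [315.79022324 211.4146764 ]
a -5.9324561188311 tool dx,dy mm 0.3471754278053146 1.0696203958812012
```

View pics/w5.png

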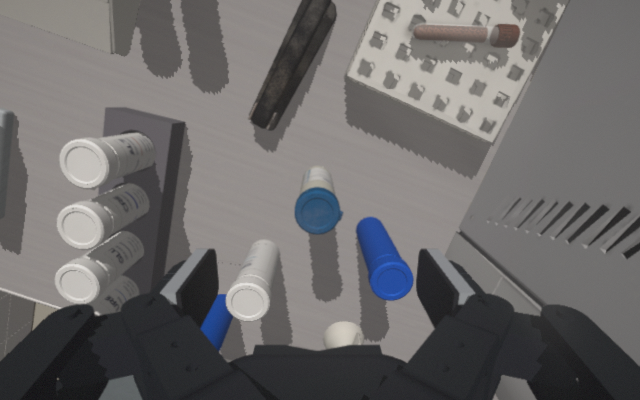

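```bash
python3 -m creep '[[0,0,1,30,0],[0,0,1,60,0],[0,0,1,90,0],[0,0,1,119,0],[0,0,1,119,0],[0,0,1,119,0],[0,0,1,119,0],[80,0,1,119,0],[140,0,1,119,0],[140,0,1,119,0]]' && python3 -m creep '[[255,0,0,0,0],[255,0,0,0,0],[255,0,0,0,0],[255,0,0,0,0],[255,0,0,0,0],[255,0,0,0,0],[255,0,0,0,0],[255,0,0,0,0]]' 40
```

```text
t: 11.75
tool_pos: [0.5873, -0.125, 0.0505]
tool_rot: [3.092, 0.546, 0.005]
contact_force: [0.2, 0.3, -0.8]
opening: 0.0514
t: 12.42
tool_pos: [0.5863, -0.1247, 0.049]
tool_rot: [3.093, 0.547, 0.001]
contact_force: [-1.1, 0.7, 5.2]
opening: 0.0267
```

```bash
python3 -m creep '[[255,0,0,-8,0],[255,0,0,-20,0],[255,0,0,-40,0],[255,0,0,-60,0],[255,0,0,-80,0],[255,0,0,-100,0],[255,0,0,-120,0],[255,0,0,-135,0],[255,0,0,-140,0],[255,0,0,-140,0],[255,0,0,-140,0],[255,0,0,-140,0]]' 40
python3 - <<'E'
from h import *
w=ctrl.get_image("wrist")[:,:,::-1];cv2.imwrite("pics/w6.png",w)
s=ctrl.get_image("scene")[:,:,::-1]
cv2.imwrite("pics/m6.png",np.hstack([cv2.resize(w[100:300,200:440],(400,333)),cv2.resize(s[100:300,260:500],(400,333))]))
o=ctrl.get_obs();print(o['tool_pos'],o['opening'],o['contact_force'])
E
```

```text
t: 13.42
tool_pos: [0.585, -0.1243, 0.1866]
tool_rot: [-3.092, -0.546, 0.004]
contact_force: [0.2, -0.2, -0.1]
opening: 0.027
[ 0.58500537 -0.12433623  0.18649898] 0.027026153183615308 [ 0.01317131  0.11682142 -0.7881122 ]
```

View pics/m6.png

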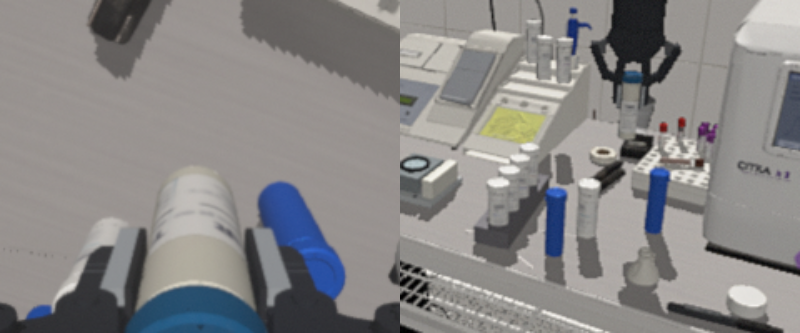

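```bash
python3 -m creep '[[255,1,-11,0,0],[255,3,-29,0,0],[255,5,-50,0,0],[255,7,-75,0,0],[255,9,-100,0,0],[255,12,-125,0,0],[255,14,-150,0,0],[255,17,-175,0,0],[255,19,-200,0,0],[255,21,-225,0,0],[255,24,-250,0,0],[255,26,-270,0,0]]' && python3 -m creep '[[255,2,-22,0,0],[255,4,-44,0,0],[255,6,-62,0,0],[255,7,-75,0,0],[255,8,-83,0,0],[255,8,-87,0,0],[255,8,-88,0,0],[255,8,-88,0,0],[255,8,-88,0,0],[255,8,-88,0,0],[255,8,-88,0,0]]'
python3 - <<'E'
from h import *
o=ctrl.get_obs();c=ctrl.calibration("wrist");w=ctrl.get_image("wrist")[:,:,::-1];cv2.imwrite("pics/w7.png",w)
np.savez("w7.npz",**{k:np.array(v) for k,v in c.items()})
t=ctrl.get_image("top")[:,:,::-1];s=ctrl.get_image("scene")[:,:,::-1];cv2.imwrite("pics/s7.png",s)
print(o['tool_pos'],o['tool_rot'],o['opening'])
W=np.zeros((600,800,3),np.uint8);W[:400,:640]=w;W[400:600,:320]=cv2.resize(np.clip(t[150:275,130:330]*1.5,0,255).astype(np.uint8),(320,200));W[400:600,330:650]=cv2.resize(s[120:245,220:420],(320,200))
cv2.imwrite("pics/m7.png",W)
E
```

```text
t: 14.52
tool_pos: [0.5164, 0.1401, 0.1877]
tool_rot: [-3.093, -0.548, 0.002]
contact_force: [-0.6, 0.5, -1.2]
opening: 0.0267
t: 15.43
tool_pos: [0.4954, 0.2228, 0.1883]
tool_rot: [3.094, 0.545, 0.0]
contact_force: [0.7, 0.3, -1.0]
opening: 0.0271
[0.49539535 0.22278145 0.18832354] [3.09380298e+00 5.45136661e-01 7.92458137e-05] 0.027055651410156135
```

View pics/m7.png

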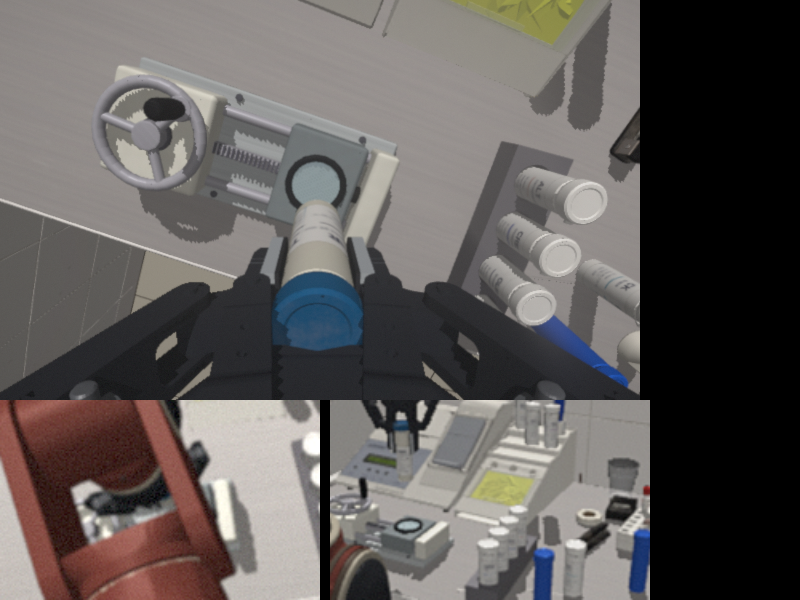

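```bash
python3 - <<'E'
from h import *
c=dict(np.load("w7.npz").items());cs=ctrl.calibration("scene")
w=at(c,(316.5,184),.05);print("win",w,[proj(c,w+np.array(d)) for d in([.027,0,0],[-.027,0,0],[0,.027,0],[0,-.027,0])])
T=np.array([.4954,.2228]);R=np.array(c['R'])
def circ(z,r,cen,cam):return np.array([proj(cam,[cen[0]+r*np.cos(t),cen[1]+r*np.sin(t),z]) for t in np.linspace(0,6.28,60)])
for z,r in((.1385,.014),(.2305,.0155),(.2425,.0155),(.05,.027)):
  k=circ(z,r,T,c);print(z,"wrist x",k[:,0].min().round(1),k[:,0].max().round(1),"y",k[:,1].min().round(1),k[:,1].max().round(1))
# windows under candidate centre
k=circ(.05,.027,(.495,.224),c);print("win pred",k.min(0),k.max(0))
# row/other displacement check in scene vs start
a=cv2.imread("pics/scene0.png");b=cv2.imread("pics/s7.png");d=cv2.absdiff(a,b)[180:280,335:440].max(2)>60;print("changed px",d.sum())
im=cv2.imread("pics/w7.png")[130:400,230:400];cv2.imwrite("pics/c7.png",cv2.resize(im,None,fx=2.2,fy=2.2,interpolation=2))
E
```

```text
win [0.49661643 0.22299673 0.05      ] [array([327.47070533, 154.68166337]), array([306.02402375, 212.00353445]), array([286.84774802, 173.46330576]), array([345.65631264, 194.36740259])]
0.1385 wrist x 293.0 338.9 y 196.9 240.4
0.2305 wrist x 270.4 360.1 y 265.9 344.1
0.2425 wrist x 265.4 364.9 y 284.5 369.3
0.05 wrist x 285.0 347.5 y 154.2 215.1
win pred [283.50332977 154.14966531] [346.02833847 215.02112303]
changed px 335
```

View pics/c7.png

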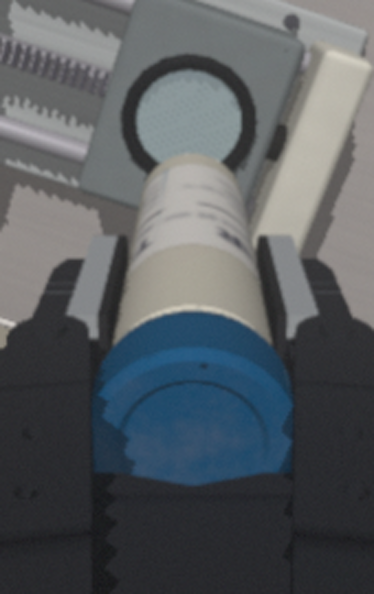

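```bash
python3 -m creep '[[255,0,-1,8,0],[255,0,-1,18,0],[255,0,-1,28,0],[255,0,-1,38,0],[255,0,-1,48,0],[255,0,-1,57,0],[255,0,-1,65,0],[255,0,-1,71,0],[255,0,-1,75,0],[255,0,-1,77,0],[255,0,-1,77,0],[255,0,-1,77,0]]' && python3 -m creep '[[255,0,0,0,0],[255,0,0,0,0],[255,0,0,0,0],[255,0,0,0,0],[255,0,0,0,0],[255,0,0,0,0]]'
python3 - <<'E'
from h import *
w=ctrl.get_image("wrist")[:,:,::-1];s=ctrl.get_image("scene")[:,:,::-1]
W=np.zeros((420,800,3),np.uint8);W[:,:400]=cv2.resize(w[100:310,220:420],(400,420));W[:400,400:]=cv2.resize(s[160:260,270:370],(400,400))
W[:400,400:]=cv2.resize(s[120:280,260:420],(400,400))
cv2.imwrite("pics/m8.png",W);o=ctrl.get_obs();print(o['tool_pos'],o['opening'],o['contact_force'],abs(o['dq']).max())
E
```

```text
t: 16.58
tool_pos: [0.4951, 0.2244, 0.1117]
tool_rot: [-3.094, -0.547, -0.001]
contact_force: [0.3, 0.5, -0.8]
opening: 0.0265
t: 17.08
tool_pos: [0.4948, 0.2243, 0.1114]
tool_rot: [-3.094, -0.547, -0.0]
contact_force: [0.5, 0.4, -1.0]
opening: 0.0265
[0.49479145 0.22428756 0.11131761] 0.02683790844751654 [ 0.16477602 -0.16735922 -0.12848241] 0.0028021523003969326
```

View pics/m8.png

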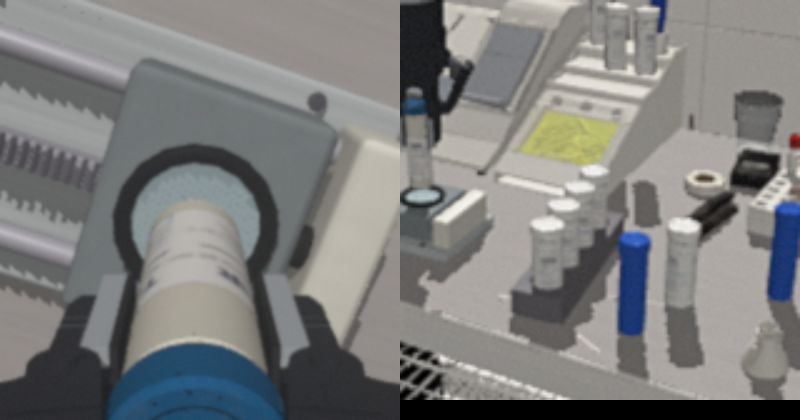

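The vial hangs over the window, clear of the rim, and the carriage is still on the bumper. Ring in the crop: x 114–278, top y≈145; foot far edge at (192,199). I'll check these against projections.

```bash
python3 - <<'E'
from h import *
c=ctrl.calibration("wrist")
def circ(z,r,cen):
  k=np.array([proj(c,[cen[0]+r*np.cos(t),cen[1]+r*np.sin(t),z]) for t in np.linspace(0,6.28,90)]);k=(k-[220,100])*2
  return k[:,0].min().round(),k[:,0].max().round(),k[:,1].min().round(),k[:,1].max().round()
T=(.4948,.2243)
print("ring pred at T",circ(.05,.027,T),"inner",circ(.05,.021,T));print("foot pred",circ(.0623,.014,T),"z.11",circ(.11,.014,T),"cap low edge",circ(.1543,.0155,T))
a=.349;U=(T[0]-.003*np.cos(a),T[1]-.003*np.sin(a));print("foot pred -3mm tool x",circ(.0623,.014,U))
E
```

```text
ring pred at T (np.float64(108.0), np.float64(276.0), np.float64(144.0), np.float64(304.0)) inner (np.float64(127.0), np.float64(258.0), np.float64(163.0), np.float64(287.0))
foot pred (np.float64(146.0), np.float64(238.0), np.float64(195.0), np.float64(282.0)) z.11 (np.float64(132.0), np.float64(251.0), np.float64(250.0), np.float64(359.0)) cap low edge (np.float64(100.0), np.float64(281.0), np.float64(334.0), np.float64(491.0))
foot pred -3mm tool x (np.float64(146.0), np.float64(238.0), np.float64(204.0), np.float64(291.0))
```

The vial is within about 2 mm of the window's axis (limit 7 mm), its foot is about 12 mm above the rim, and everything is still. Handing in.

```bash
python3 -c "
from station import ctrl
print(ctrl.finish_job())"
```

```text
the job is handed in; nothing more can be done
None
```

The carriage is wound to its end stop, and I handed the job in at about 17 s of robot time with the tall vial held still over the window. No verdict is reported.

- **Winding:** I gripped the crank knob and followed it clockwise about 215° until the stop pushed back with about 18 N. The last pictures show the carriage still against the bumper. The window moved 59.4 mm by my measurement, against a nominal 60 mm.
- **Vial:** I picked up the teal-capped clear vial, not the two all-blue look-alikes. It crossed the row upright with its foot about 0.138 m up, above the 0.096 m caps.
- **Final pose:** The vial looked upright and was still, with its foot about 12 mm above the rim by arm pose. Finger opening was 27 mm, and outside force on the tool was near zero.
- **Other items:** By eye in the last scene picture, the row vials, short vial and funnel all stood in place. My pixel comparison with the first picture showed 335 changed pixels around the short vial, funnel and tall vial's spot. I put that down to the tall vial having been lifted out.
- **Checks that disagreed:** My two estimates of the vial's offset from the window centre disagreed by about 2–3 mm sideways. I left it, since the offset is at most about 2 mm against a limit of 7 mm. My first attempts at fitting the window's ring were poor, so I replaced them with a fit to the glass disc, which agreed with the hub geometry to about 1 mm.

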